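# Serve the round bun with the tongs

### The job

Pick up the spring tongs from the worktop, take the small round bun off the chopping board with them, carry it over the middle of the plate and finish there still holding it: squeezed in the tongs, 10 to 20 cm above the plate, still, the gripper holding the tongs and nothing else carrying the bun. Only the tongs may touch the bun, and the long roll stays where it is.

Things in the scene. Friction and masses are not known exactly. Their poses are not given: they have to be found in the camera images.
- tongs: Steel spring tongs lying on their side, arms opening sideways (level) and moving mirror-wise. Origin: on the pivot axis at the rear, at the underside; x along the centre line to the tips, z up. 32 mm high at pivot and heads, arms 20 mm high at mid-height; tips end 181 mm before the pivot, a hanging loop 27 mm behind it. 0.12 kg, balance point about 65 mm before the pivot
- tongs_grip (a point): point midway between two black ridged grip pads on the outsides of the arms, 85 mm before the pivot, 16 mm above the underside. Pads 48 mm long, 22 mm high; 60 mm over both with the tongs open, about 42 mm closed on the bun. Carry the tongs open with the gripper partly closed on the pads (near 51 mm): the spring presses each finger with about 5 N (6.5 N when closed on the bun)
- tongs_tips (a point): point midway between the two scalloped heads, on the centre line 160 mm before the pivot, 16 mm above the underside. Each head is a shallow hollow 42 mm long (about 20 mm either side of this point, along the tongs), 32 mm high; gap between the heads about 80 mm open (74 mm at their inturned ends)
- tongs_left (a joint): closing angle of each tongs arm (rad): 0 is fully open, where the spring holds it; about 0.11 when closed on the bun, 0.24 at most. Each head moves inward 1.6 mm, each grip pad 0.85 mm per 0.01 rad
- bun: small round bun, brown, 46 mm across and 40 mm high, domed, with a pale cross on top, standing on the board; origin at the centre of its flat underside, z up. Sides upright from 10 to 25 mm above the underside. About 0.05 kg
- long_roll: long bread roll, brown with three pale slashes, 86 mm long (along its x), 36 mm wide, 33 mm high, on the same board; origin at the centre of its underside; must stay where it is
- board: wooden chopping board, 210 mm (its x) by 300 mm (its y), 22 mm thick, does not move; origin at the centre of its underside. Bun and long roll stand on it side by side, 100 to 160 mm apart; which is left and which is right changes
- plate: round cream plate, 200 mm across, 18 mm high, on the worktop right of the board, does not move; origin at the centre of its underside

How it is judged (in metres and radians):
On the way, in this order (a step that is already met when the one before it is completed fails the run):
1. the tongs are picked up in the gripper while the bun still stands on the board (height (world z) of tongs above 0.015 m and contact force between the fingers and tongs above 1 N and contact force between bun and board above 0.1 N), for 0.1 s.
2. the bun is lifted off the board in the tongs (z of bun in the frame of board above 0.035 m and contact force between tongs and bun above 0.5 N and contact force between bun and board below 0.05 N), for 0.1 s.
At the end, for the whole second after the job is handed in: Bun pinched by the tongs (over 0.5 N), within 60 mm of the plate centre seen from above, underside 9 to 26 cm above the worktop, still; fingers hold the tongs (over 2 N); fingers, arm and plate do not touch the bun, nor the plate the tongs; long roll within 30 mm of its place (horizontal distance between bun and plate below 0.06 m and height (world z) of bun between 0.09 and 0.26 m and contact force between tongs and bun above 0.5 N and contact force between the fingers and tongs above 2 N and contact force between bun and the fingers below 0.2 N and contact force between bun and the arm below 0.2 N and contact force between each of bun, tongs and plate below 0.05 N and linear speed of bun below 0.04 m/s and distance of long_roll from where it was at the start of the episode below 0.03 m); the arm keeps its last pose, push and grip.
It fails at once if the robot touches the bun other than with the tongs (contact force between bun and the fingers above 0.5 N or contact force between bun and the arm above 0.5 N).
It fails at once if the long roll is pushed away by more than 30 mm (distance of long_roll from where it was at the start of the episode above 0.03 m).
It also fails if it takes over 37 s, if anything falls off the work surface, if the arm or the gripper's body presses on something with over 40 N, if the wrist force passes 120 N, or if a joint passes its speed limit or range.

### The arm

A 6-joint arm with a two-finger parallel gripper is mounted at the origin on a cart in front of the work surface, level with it; the furniture and walls round the work are solid. World frame = base frame: x ahead of the robot, y to its left, z up, the work surface at z = 0. Lengths are in m, angles in degrees, forces in N, time in s.
With the tool pointing down it reaches from about 0.4 to 0.825 m from the base axis. Payload 7 kg.
Tool frame: the origin (TCP) lies midway between the tips of the shut fingers; the grasp point (between the pads) lies r.grip_depth behind it (r.grip_depth is the distance from the TCP to the grasp point, in m); z points along the fingers, y is the line along which they close (so a half turn about z gives the same grasp; the last joint's range is limited). The gripper opens to 88 mm and grips with 3 to 60 N. Pads are 19 mm wide; open, the fingers measure 130 mm over their backs; the gripper's body (78 mm by 193 mm) begins 47 mm behind the grasp point.
Start: joints at [-52.477, 20.546, 0.682, 0, -70.136, -16.507], TCP at [0.242, -0.63, 0.227] pointing down, gripper open.
Joint ranges: [-176.03, 176.03], [-82.01, 121.73], [-58.28, 71.71], [-173.87, 95.51], [-174.79, -0.11], [-173.66, 173.66]. Speed limits (degrees/s): [136.94, 136.94, 172.46, 180, 180, 180].

### API

Orientations are given as [roll, pitch, yaw] about the fixed x, y, z axes, in that order (R = Rz(yaw) Ry(pitch) Rx(roll)).
In Python, from plant import r, optics, ticket, get_state gives the robot as it stands (r), with the cameras (optics), the readings as plain functions and the job (ticket).
- The arm moves only by the tool move_tool, called after ">>>" in YAML: its name, and indented under it one key for each argument. Schema: {"type":"object","properties":{"ticks":{"type":"object","properties":{"sx":{"type":"array","items":{"type":"number"},"minItems":1,"maxItems":12},"sy":{"type":"array","items":{"type":"number"},"minItems":1,"maxItems":12},"sz":{"type":"array","items":{"type":"number"},"minItems":1,"maxItems":12},"rx":{"type":"array","items":{"type":"number"},"minItems":1,"maxItems":12},"ry":{"type":"array","items":{"type":"number"},"minItems":1,"maxItems":12},"rz":{"type":"array","items":{"type":"number"},"minItems":1,"maxItems":12}},"additionalProperties":false,"required":["sx","sy","sz","rx","ry","rz"]},"aperture":{"type":"number"},"clamp_n":{"type":"number"},"only":{"type":"string"},"quiet":{"type":"boolean"},"lines":{"type":"string"}},"required":["ticks"],"additionalProperties":false}. ticks is an object with one list for each field, all of the same length, 1 to 12, a row being the entries at one place: sx, sy, sz (the shift in parts of the range, where 1.0 means 750 mm), rx, ry, rz (a rotation vector in a scale on which 1.0 is 60 degrees); each row is the pose to reach, as a shift and turn from the pose commanded when the call began, along the tool's axes at that moment; what a row does not reach only later rows make up. A row lasts 1/12 s, in which the tool goes at most 0.0417 m and 7.16 degrees, less where a joint would pass 70% of its speed; a pose out of reach is approached as far as the arm can. aperture is the finger opening in m, set as the call begins (left out keeps the last). The fingers move at their own pace and stop on an object; clamp_n is the grip in N (left out, the last holds). Time passes only in rows, so rows that do not move let the fingers close. The tool returns the time, the measured TCP pose, the force, the opening and the grip force at its end. only (a regular expression) keeps the lines of the reply that match it, lines (a string "A,B") keeps lines A to B, and quiet returns only ok. Input that does not fit is refused with a message, and nothing moves.
- get_state(): the state, without advancing time (a new reading comes with each control period).
- optics.capture(name): name is "side" or "top" or "wrist"; returns a dict with "frame" (420x560x3 uint8, red, green, blue), "z_map" (420x560 float32, m along the optical axis (not along the pixel's ray), 0 where there is no reading), "fx", "fy", "cx", "cy" (pixels), "cam_to_world" (4x4, takes a point from camera to world coordinates). Camera axes: x right, y down, z forward; pixel columns grow to the right and rows downward; lengths in m; the calibration is good to about 2 mm. The wrist camera is an equidistant fisheye: a pixel r from the principal point sees the ray r / f radians off the axis. A picture is of the moment at which its call begins.
- ticket.close_job(): hands the job in; it is judged then, once.
The state is a dict: "time_s": time; "joints": joint angles; "qd": joint speeds; "joint_torque": joint torques, N m; "tcp_pos": TCP position; "eef_rot": TCP orientation; "contact_force": force on the tool from outside, world axes, zero at the start; "moment": the same for the moment, N m; "gripper_width": finger opening in m; "gripper_force": force on a finger pad.
Only numpy, scipy, OpenCV 4.12 (cv2) and the standard library are available. Lean on these libraries where they do the work, as an engineer would, in place of code of your own. Each camera call takes 0.05 s, during which the arm holds its last target. There are 200 camera calls.

## Working session

There is one attempt and no reset: what is moved stays moved. The work goes in short steps, Python scripts to look and compute and a tool call to move; the robot and the scene stay as the last step left them, time stands still between calls to the robot, and variables do not carry over. Pictures are saved under pics/ and viewed, at most 12 in all, crops included, and the job is handed in when it is done.

```bash
ls; mkdir -p pics
```

Run:
```python
from plant import r, optics, ticket, get_state
import cv2,numpy as np
print(get_state(), r.grip_depth)
for n in("top","side"):
    c=optics.capture(n); cv2.imwrite(f"pics/{n}0.png",c["frame"][:,:,::-1]); np.savez(f"{n}0.npz",**c)
    print(n,c["fx"],c["cx"],c["cy"],c["cam_to_world"].round(3).tolist())
```

```text
pics
plant.py
{'time_s': 0.0, 'joints': array([-5.24788687e+01,  2.05909904e+01,  6.35274310e-01, -2.00374332e-02,
       -7.01362006e+01, -1.65063604e+01]), 'qd': array([ 0.00950433,  0.01439241, -0.02545417, -0.07925326,  0.06203061,
        0.00201518]), 'joint_torque': array([-3.04068762e-04, -5.82717705e+01,  2.93073070e+01,  6.99728519e+00,
        7.17966323e-03, -1.61358962e-04]), 'tcp_pos': array([ 0.24186024, -0.62966825,  0.22563937]), 'eef_rot': array([ 1.79906519e+02, -8.05773098e-03, -1.58992046e+02]), 'contact_force': array([ 0.60814094, -0.3959313 ,  0.01416262]), 'moment': array([0.00167007, 0.03588426, 0.0437785 ]), 'gripper_force': 0.0, 'gripper_width': 0.08783472025533828} 0.0188
top 433.1948390598192 280.0978033993834 203.0193954853757 [[0.014, -0.998, 0.069, 0.466], [-0.999, -0.016, -0.035, 0.218], [0.036, -0.068, -0.997, 1.006], [0.0, 0.0, 0.0, 1.0]]
side 416.84786711840707 276.1455767641749 209.01650730849857 [[-1.0, -0.006, -0.01, 0.534], [0.007, 0.362, -0.932, 0.976], [0.009, -0.932, -0.362, 0.365], [0.0, 0.0, 0.0, 1.0]]
```

View pics/top0.png

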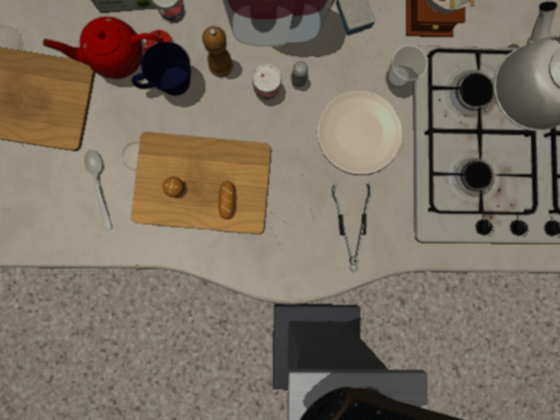

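View pics/side0.png

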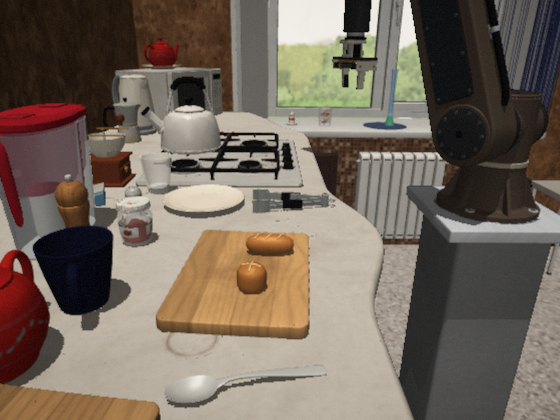

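Create h.py:
```python
import numpy as np,cv2
def ray(c,u,v,z):
    M=c["cam_to_world"]; d=M[:3,:3]@np.array([(u-c["cx"])/c["fx"],(v-c["cy"])/c["fy"],1]); o=M[:3,3]
    return o+d*(z-o[2])/d[2]
def blob(m,box,amin=20):
    u0,v0,u1,v1=box; k=np.zeros_like(m,np.uint8); k[v0:v1,u0:u1]=m[v0:v1,u0:u1]
    n,l,s,ce=cv2.connectedComponentsWithStats(k.astype(np.uint8))
    return [(s[i].tolist(),ce[i].round(1).tolist(),cv2.minAreaRect(np.argwhere(l==i)[:,::-1].astype(np.float32))) for i in range(1,n) if s[i,4]>amin]
```

Run:
```python
from h import *
c=dict(np.load("top0.npz")); f=c["frame"]; hsv=cv2.cvtColor(f,cv2.COLOR_RGB2HSV)
print("bun px",hsv[187,166],hsv[193,173],"board",hsv[160,200],"tongs pad",hsv[225,341],"bench",hsv[240,300])
def show(n,bs,z):
    for s,ce,rc in bs: print(n,s,ce,[np.round(x,1) for x in rc[1:]],ray(c,*ce,z).round(4))
bread=(hsv[...,1]>150)&(hsv[...,0]<16)
show("bread",blob(bread,(140,140,268,228)),.042)
dark=f.max(2)<50
show("pads",blob(dark,(325,205,380,245),8),.027)
g=cv2.cvtColor(f,cv2.COLOR_RGB2GRAY); 
plate=(hsv[...,2]>150)
show("plate",blob(plate,(305,82,412,180),500),.018)
for n,u,v in(("loop",353,267),("pivot",353,260),("tipL",334,186),("tipR",369,186)): print(n,ray(c,u,v,.03).round(4))
im=cv2.resize(f[170:280,310:400],None,fx=5,fy=5,interpolation=2)[:,:,::-1]
im2=cv2.resize(f[120:240,120:280],None,fx=3,fy=3,interpolation=2)[:,:,::-1]
im2=im2.copy(); b=cv2.resize(bread[120:240,120:280].astype(np.uint8),None,fx=3,fy=3); im2[b>0,0]=255
cv2.imwrite("pics/t1.png",im); out=np.zeros((550,800,3),np.uint8); out[:550,:450]=im; out[:360,450:800]=im2[:,:350]; cv2.imwrite("pics/t1.png",out)
```

```text
bun px [ 15 204 139] [ 16 204 120] board [ 17 153 142] tongs pad [ 0  0 28] bench [ 20  40 154]
bread [169, 189, 14, 8, 36] [176.1, 192.9] [array([13.,  7.]), np.float64(-0.0)] [0.551  0.4154 0.042 ]
pads [339, 215, 5, 20, 54] [340.9, 224.9] [array([19.4,  3. ]), np.float64(81.9)] [0.4857 0.0453 0.027 ]
pads [362, 214, 4, 20, 49] [363.8, 221.8] [array([19.,  3.]), np.float64(90.0)] [ 0.4935 -0.0071  0.027 ]
plate [316, 89, 87, 85, 5621] [359.4, 131.1] [array([84.5, 83.6]), np.float64(63.4)] [0.7047 0.0012 0.018 ]
loop [0.3914 0.018  0.03  ]
pivot [0.407  0.0181 0.03  ]
tipL [0.5738 0.0619 0.03  ]
tipR [ 0.5752 -0.0183  0.03  ]
```

View pics/t1.png

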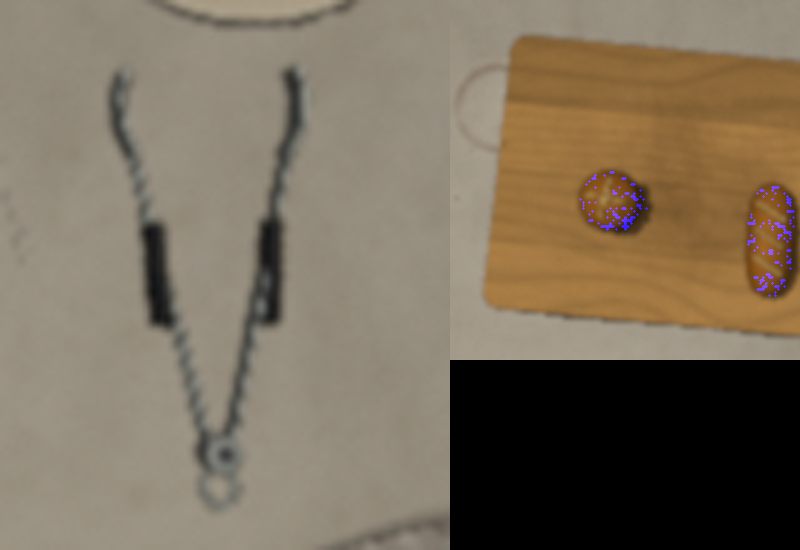

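The crop shows the pivot at full-image (354.4,261), the pads at (341.6,224.8) and (364,224.4), the tips near (334,184) and (368.6,184), the bun at about (173.7,187) and the roll to its right at (227,200).

Run:
```python
from h import *
c=dict(np.load("top0.npz")); s=dict(np.load("side0.npz"))
P=lambda n,u,v,z:(print(n,ray(c,u,v,z).round(4)),ray(c,u,v,z))[1]
a=P("pivot",354.4,261,.032);b=P("padmid",352.8,224.6,.022);t=P("tips",351.3,184,.03)
P("padL",341.6,224.8,.022);P("padR",364,224.4,.022)
d=t-a;print("yaw",np.degrees(np.arctan2(d[1],d[0])),"len",np.hypot(*d[:2]))
print("grip from axis",a[:2]+d[:2]/np.hypot(*d[:2])*.085)
P("bun",173.7,187,.042);P("roll",227,200,.04);P("plate",359.4,131.1,.018)
for n,u,v,z in(("bunside",252,277,.042),("rollside",270,244,.038)):print(n,ray(s,u,v,z).round(4))
for k,(u,v) in dict(a=(354,258),bun=(173,187),bench=(300,240),board=(200,160)).items():
    z=c["z_map"][v,u];p=c["cam_to_world"]@[(u-c["cx"])/c["fx"]*z,(v-c["cy"])/c["fy"]*z,z,1];print(k,p.round(4))
f=s["frame"];im=cv2.resize(f[180:330,150:380],None,fx=3,fy=3,interpolation=2)[:,:,::-1];cv2.imwrite("pics/s1.png",im)
from plant import r, optics, ticket, get_state
from scipy.spatial.transform import Rotation as R
S=get_state();T=R.from_euler("xyz",S["eef_rot"],degrees=True);print(S["tcp_pos"],S["eef_rot"],T.as_matrix().round(3).tolist())
```

```text
pivot [0.405  0.0153 0.032 ]
padmid [0.4869 0.0171 0.022 ]
tips [0.5791 0.0223 0.03  ]
padL [0.486  0.0428 0.022 ]
padR [ 0.4877 -0.0087  0.022 ]
yaw 2.3060642460044285 len 0.17428785326086507
grip from axis [0.48988704 0.01873559]
bun [0.564  0.4211 0.042 ]
roll [0.5372 0.3029 0.04  ]
plate [0.7047 0.0012 0.018 ]
bunside [0.5638 0.4279 0.042 ]
rollside [0.5375 0.3064 0.038 ]
a [0.4116 0.0159 0.0304 1.    ]
bun [0.5624 0.4193 0.0577 1.    ]
bench [ 4.499e-01  1.357e-01 -7.000e-04  1.000e+00]
board [0.6294 0.3682 0.0188 1.    ]
[ 0.24189117 -0.6297115   0.22569981] [ 1.79913655e+02 -8.20941965e-03 -1.58991793e+02] [[-0.934, -0.359, -0.001], [-0.359, 0.934, 0.001], [0.0, 0.002, -1.0]]
```

View pics/s1.png

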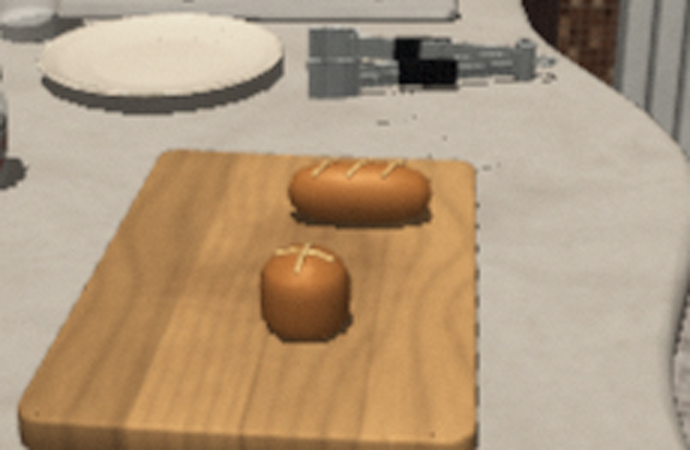

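The side crop shows the bun upright with its centre column at about 252 (full image), x agreeing with the top view. The roll is behind it and clear. Now I'll work out the move to above the tongs.

Create go.py:
```python
# print shift/turn in tool axes to a world TCP target x y z and tool-y heading (deg)
import sys,numpy as np
from scipy.spatial.transform import Rotation as R
from plant import r, optics, ticket, get_state
S=get_state();T=R.from_euler("xyz",S["eef_rot"],degrees=True)
x,y,z,h=map(float,sys.argv[1:5]);a=np.radians(h)
yt=np.array([np.cos(a),np.sin(a),0]);zt=np.array([0,0,-1.]);G=R.from_matrix(np.c_[np.cross(yt,zt),yt,zt])
print("t",S["time_s"].__round__(2),"joints",S["joints"].round(1),"w",round(S["gripper_width"],4),"F",round(S["gripper_force"],2))
print("tcp",S["tcp_pos"].round(4),S["eef_rot"].round(2)," shift",T.inv().apply(np.array([x,y,z])-S["tcp_pos"]).round(4),"turn",(T.inv()*G).as_rotvec(degrees=True).round(2))
```

```bash
python3 go.py 0.4885 0.018 0.12 92.3
```

```text
t 0.1 joints [-52.5  20.6   0.6  -0.  -70.1 -16.5] w 0.0876 F 0.0
tcp [ 0.2419 -0.6297  0.2257] [ 1.7991e+02 -1.0000e-02 -1.5899e+02]  shift [-0.4624  0.5161  0.1064] turn [ 0.08 -0.02 18.71]
```

The rows are not in the units I measure in: shifts go in shares of 750 mm and turns go in shares of 60 degrees. I convert before sending: 0.312 m / 0.75 = 0.416, 0.302 m / 0.75 = 0.4027, 18.7 degrees / 60 = 0.3117.

>>> move_tool:
  ticks: {"sx": [-0.0267,-0.06,-0.0933,-0.1267,-0.16,-0.1933,-0.2267,-0.26,-0.2933,-0.3267,-0.36,-0.3733],"sy": [0.0293,0.0667,0.104,0.1413,0.1787,0.216,0.2533,0.2907,0.328,0.3653,0.4027,0.416],"sz": [0,0,0,0.0067,0.0133,0.02,0.0267,0.0333,0.04,0.0467,0.0533,0.0533],"rx": [0,0,0,0,0,0,0,0,0,0,0,0],"ry": [0,0,0,0,0,0,0,0,0,0,0,0],"rz": [0.0167,0.0333,0.0667,0.1,0.1333,0.1667,0.2,0.2333,0.2667,0.2833,0.3,0.3117]}
  aperture: 0.088
  clamp_n: 15

```text
time_s: 1.1
tcp_pos: [0.3916, -0.2351, 0.1857]
eef_rot: [179.9, -0.0, -177.7]
contact_force: [-0.8, -0.1, -0.3]
gripper_width: 0.0878
gripper_force: 0.0
```

```bash
python3 go.py 0.4885 0.018 0.12 92.3
```

```text
t 1.1 joints [ -6.2   1.5 -29.1  -0.1 -59.4 -81.4] w 0.0878 F 0.0
tcp [ 0.3916 -0.2351  0.1857] [ 1.7994e+02 -3.0000e-02 -1.7765e+02]  shift [-0.1072  0.2489  0.0659] turn [ 0.06 -0.03  0.05]
```

Scaled: 0.249 m / 0.75 = 0.332, 0.243 m / 0.75 = 0.324.

>>> move_tool:
  ticks: {"sx": [-0.0107,-0.0267,-0.044,-0.0627,-0.08,-0.0973,-0.116,-0.1307,-0.14,-0.1427,-0.1427],"sy": [0.024,0.0613,0.1027,0.144,0.1853,0.2267,0.268,0.3027,0.324,0.332,0.332],"sz": [0.0067,0.016,0.0267,0.0373,0.048,0.0587,0.0693,0.08,0.0867,0.088,0.088],"rx": [0,0,0,0,0,0,0,0,0,0,0],"ry": [0,0,0,0,0,0,0,0,0,0,0],"rz": [0,0,0,0,0,0,0,0,0,0,0]}

```text
time_s: 2.02
tcp_pos: [0.4884, 0.0157, 0.1199]
eef_rot: [-180.0, -0.1, -177.6]
contact_force: [0.0, 0.4, -0.2]
gripper_width: 0.0879
gripper_force: 0.0
```

```bash
python3 go.py 0.4885 0.018 0.004 92.3
```

Run:
```python
from plant import r, optics, ticket, get_state
from h import *
c=optics.capture("wrist");cv2.imwrite("pics/w1.png",c["frame"][:,:,::-1]);np.savez("w1.npz",**c);print(c["fx"],c["cx"],c["cy"])
```

```text
t 2.02 joints [  25.     8.8  -30.7   -0.   -50.5 -112.5] w 0.0879 F 0.0
tcp [0.4884 0.0157 0.1199] [-1.7997e+02 -7.0000e-02 -1.7758e+02]  shift [-0.0004  0.0023  0.1159] turn [-0.03 -0.07  0.12]
325.19226210127806 278.3343159086248 208.86201409591033
```

View pics/w1.png

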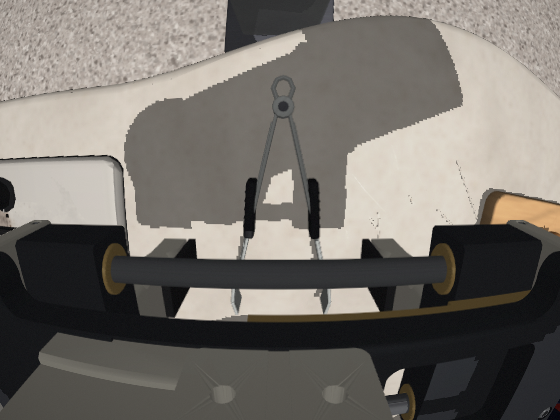

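The wrist view shows the pivot at (283,104) and the pads at (250,208) and (314,208), between the open fingers. I'll cast the fisheye rays.

Add to h.py:
```python
def fray(c,u,v,z):
    M=c["cam_to_world"]; p=np.array([u-c["cx"],v-c["cy"]]); q=np.hypot(*p); th=q/c["fx"]
    d=M[:3,:3]@np.array([*(np.sin(th)*p/q),np.cos(th)]); o=M[:3,3]; return o+d*(z-o[2])/d[2]
```

Run:
```python
from h import *
c=dict(np.load("w1.npz"))
a=fray(c,283,104,.032);l=fray(c,250,208,.027);q=fray(c,314,208,.027)
tl=fray(c,236,308,.032);tr=fray(c,325,308,.032);t=(tl+tr)/2
print(a,l,q,(l+q)/2,t);d=t-a;print(np.degrees(np.arctan2(d[1],d[0])),np.hypot(*d[:2]), a+d/np.hypot(*d[:2])*.085)
```

```text
[0.40370486 0.01590073 0.032     ] [ 0.48610272 -0.00671406  0.027     ] [0.48390944 0.04442666 0.027     ] [0.48500608 0.0188563  0.027     ] [0.57464217 0.02169129 0.032     ]
1.9401717904623708 0.17103536771358405 [0.48865613 0.01877848 0.032     ]
```

Scaled: 0.115 m / 0.75 = 0.1533, 0.0025 m / 0.75 = 0.0033.

>>> move_tool:
  ticks: {"sx": [0,0,0,0,0,0,0],"sy": [0.0033,0.0033,0.0033,0.0033,0.0033,0.0033,0.0033],"sz": [0.02,0.06,0.1,0.1333,0.148,0.1533,0.1533],"rx": [0,0,0,0,0,0,0],"ry": [0,0,0,0,0,0,0],"rz": [0,0,0,0,0,0,0]}

```text
time_s: 2.65
tcp_pos: [0.4876, 0.016, 0.0051]
eef_rot: [-180.0, -0.1, -177.8]
contact_force: [-0.3, -1.2, -0.9]
gripper_width: 0.0874
gripper_force: 0.0
```

>>> move_tool:
  ticks: {"sx": [0,0,0,0,0,0,0,0],"sy": [0,0,0,0,0,0,0,0],"sz": [0,0,0,0,0,0,0,0],"rx": [0,0,0,0,0,0,0,0],"ry": [0,0,0,0,0,0,0,0],"rz": [0,0,0,0,0,0,0,0]}
  aperture: 0.051
  clamp_n: 15

```text
time_s: 3.32
tcp_pos: [0.4896, 0.0179, 0.0063]
eef_rot: [179.9, 0.1, -177.6]
contact_force: [0.5, 3.5, 7.0]
gripper_width: 0.0518
gripper_force: 7.6
```

```bash
python3 go.py 0.488 0.018 0.1 92.3
```

```text
t 3.32 joints [  25.2   18.5  -37.6    0.   -33.7 -112.8] w 0.0518 F 7.57
tcp [0.4896 0.0179 0.0063] [ 1.7995e+02  1.5000e-01 -1.7764e+02]  shift [ 0.0014  0.0002 -0.0937] turn [0.05 0.15 0.06]
```

Scaled: -0.09 m / 0.75 = -0.12, -0.085 m / 0.75 = -0.1133.

>>> move_tool:
  ticks: {"sx": [0,0,0,0,0,0,0,0,0],"sy": [0,0,0,0,0,0,0,0,0],"sz": [-0.0067,-0.02,-0.04,-0.0667,-0.0933,-0.1133,-0.12,-0.12,-0.12],"rx": [0,0,0,0,0,0,0,0,0],"ry": [0,0,0,0,0,0,0,0,0],"rz": [0,0,0,0,0,0,0,0,0]}

```text
time_s: 4.07
tcp_pos: [0.4875, 0.017, 0.0949]
eef_rot: [180.0, -0.1, -177.7]
contact_force: [-0.1, -0.4, -2.0]
gripper_width: 0.0507
gripper_force: 5.1
```

```bash
python3 go.py 0.488 0.421 0.12 92.3;python3 - <<'E'
from plant import r, optics, ticket, get_state
from h import *
c=optics.capture("side");np.savez("s2.npz",**c);d=optics.capture("wrist");np.savez("w2.npz",**d)
a=cv2.resize(c["frame"][90:230,180:380],(560,392),interpolation=2);im=np.zeros((600,800,3),np.uint8);im[:392,:560]=a;im[392:600,:560]=d["frame"][60:268];cv2.imwrite("pics/l1.png",im[:,:,::-1])
E
```

```text
t 4.07 joints [  25.1   10.6  -32.5   -0.   -46.9 -112.8] w 0.0507 F 5.05
tcp [0.4875 0.017  0.0949] [ 1.8000e+02 -6.0000e-02 -1.7771e+02]  shift [-0.0166  0.4037 -0.0251] turn [ 0.   -0.06 -0.01]
```

View pics/l1.png

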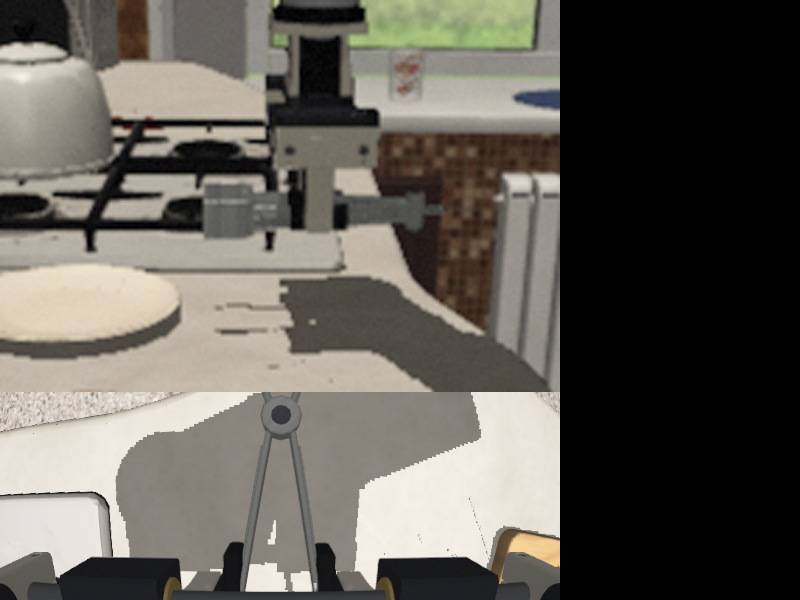

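Tongs hang level and centred. The heads' underside is about 5 mm below the fingertips. Next: carry them at height to above the bun.

>>> move_tool:
  ticks: {"sx": [0,-0.0013,-0.0027,-0.0053,-0.008,-0.0093,-0.0107,-0.0133,-0.0147,-0.016,-0.0187,-0.02],"sy": [0.0133,0.04,0.08,0.1227,0.1653,0.208,0.2507,0.2933,0.336,0.3787,0.416,0.44],"sz": [-0.0133,-0.0267,-0.0333,-0.0333,-0.0333,-0.0333,-0.0333,-0.0333,-0.0333,-0.0333,-0.0333,-0.0333],"rx": [0,0,0,0,0,0,0,0,0,0,0,0],"ry": [0,0,0,0,0,0,0,0,0,0,0,0],"rz": [0,0,0,0,0,0,0,0,0,0,0,0]}

```text
time_s: 5.17
tcp_pos: [0.4894, 0.3497, 0.1189]
eef_rot: [-179.9, -0.1, -177.6]
contact_force: [0.7, -0.2, -1.5]
gripper_width: 0.0512
gripper_force: 5.1
```

>>> move_tool:
  ticks: {"sx": [-0.0013,-0.0027,-0.004,-0.004,-0.004,-0.004],"sy": [0.0267,0.06,0.0827,0.0933,0.096,0.096],"sz": [0,0,0,0,0,0],"rx": [0,0,0,0,0,0],"ry": [0,0,0,0,0,0],"rz": [0,0,0,0,0,0]}

```text
time_s: 5.67
tcp_pos: [0.4896, 0.4191, 0.1195]
eef_rot: [-179.9, -0.1, -177.7]
contact_force: [-0.4, -0.4, -1.5]
gripper_width: 0.0511
gripper_force: 5.0
```

```bash
python3 go.py 0.489 0.419 0.033 92.3;python3 - <<'E'
from plant import r, optics, ticket, get_state
from h import *
c=optics.capture("top");np.savez("t3.npz",**c);d=optics.capture("wrist");np.savez("w3.npz",**d)
cv2.imwrite("pics/b1.png",cv2.resize(c["frame"][130:240,120:270],None,fx=5,fy=5,interpolation=2)[:,:,::-1]);cv2.imwrite("pics/b2.png",d["frame"][:,:,::-1])
E
```

```text
t 5.67 joints [  57.9   22.5  -11.2   -0.   -56.4 -145.5] w 0.0511 F 5.05
tcp [0.4896 0.4191 0.1195] [-1.7991e+02 -8.0000e-02 -1.7768e+02]  shift [0.0005 0.0001 0.0865] turn [-0.09 -0.08  0.02]
```

View pics/b1.png

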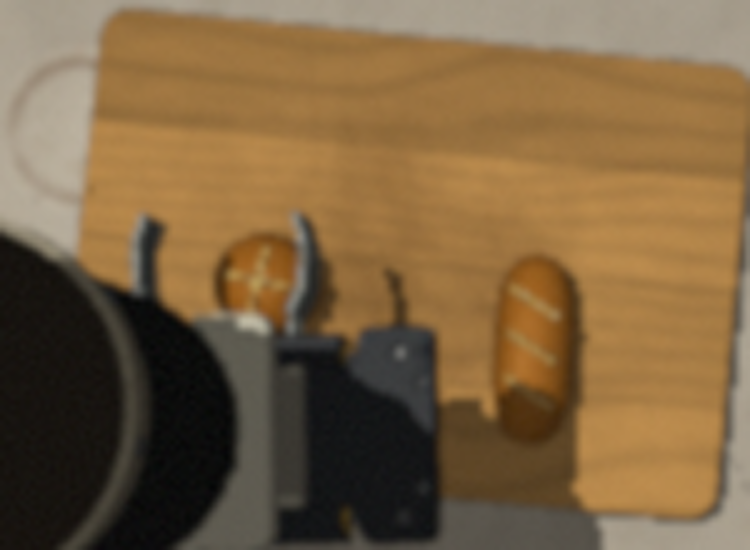

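View pics/b2.png

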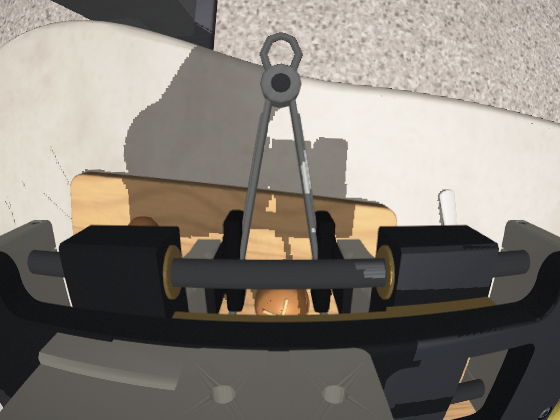

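In the top crop, the cross is at full-image (171.8,186.6) and the head tips are at about (150,174) and (179.6,173). The parallax needs checking by ray-casting.

Run:
```python
from h import *
c=dict(np.load("t3.npz"));w=dict(np.load("w3.npz"))
print("bun top",ray(c,171.8,186.6,.062))
a=ray(c,150,174.2,.146);b=ray(c,179.6,173.2,.146);print("tips",a,b,(a+b)/2)
a=ray(c,149,186,.146);b=ray(c,180.8,185.5,.146);print("heads",a,b,(a+b)/2)
p=fray(w,281,83,.146);print("pivot",p); g=(a+b)/2-p;print(np.degrees(np.arctan2(g[1],g[0])))
print("bun wrist",fray(w,281,302,.062))
```

```text
bun top [0.56277615 0.42099992 0.062     ]
tips [0.57803159 0.4464817  0.146     ] [0.58110252 0.38844762 0.146     ] [0.57956706 0.41746466 0.146     ]
heads [0.55454782 0.44764025 0.146     ] [0.55663275 0.38537149 0.146     ] [0.55559029 0.41650587 0.146     ]
pivot [0.40519375 0.41651971 0.146     ]
-0.00527351909132386
bun wrist [0.55142829 0.42340525 0.062     ]
```

Bun is at y≈0.421 and the heads' middle at ≈0.4175, so shift +3.5 mm in y and about 2 mm ahead, then descend.

Scaled: 0.06 m / 0.75 = 0.08, 0.055 m / 0.75 = 0.0733.

>>> move_tool:
  ticks: {"sx": [-0.0013,-0.0027,-0.0027,-0.0027,-0.0027,-0.0027,-0.0027],"sy": [0.0027,0.0047,0.0047,0.0047,0.0047,0.0047,0.0047],"sz": [0.008,0.0267,0.048,0.0627,0.0733,0.08,0.08],"rx": [0,0,0,0,0,0,0],"ry": [0,0,0,0,0,0,0],"rz": [0,0,0,0,0,0,0]}

```text
time_s: 6.35
tcp_pos: [0.4916, 0.4224, 0.0594]
eef_rot: [-179.9, -0.1, -177.7]
contact_force: [0.3, 0.3, -2.4]
gripper_width: 0.0511
gripper_force: 5.0
```

>>> move_tool:
  ticks: {"sx": [0,0,0,0,0,0],"sy": [0,0,0,0,0,0],"sz": [0.008,0.0187,0.028,0.0347,0.0373,0.0373],"rx": [0,0,0,0,0,0],"ry": [0,0,0,0,0,0],"rz": [0,0,0,0,0,0]}

```text
time_s: 6.85
tcp_pos: [0.4916, 0.4228, 0.0317]
eef_rot: [-179.9, -0.0, -177.7]
contact_force: [0.1, -0.3, -0.7]
gripper_width: 0.0512
gripper_force: 5.0
```

```bash
python3 - <<'E'
from plant import r, optics, ticket, get_state
from h import *
c=optics.capture("side");d=optics.capture("top");im=np.zeros((600,800,3),np.uint8)
im[:,:400]=cv2.resize(c["frame"][200:335,190:280],(400,600),interpolation=2);im[:,400:]=cv2.resize(d["frame"][140:230,140:200],(400,600),interpolation=2);cv2.imwrite("pics/d1.png",im[:,:,::-1])
E
```

```text
(no output)
```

View pics/d1.png

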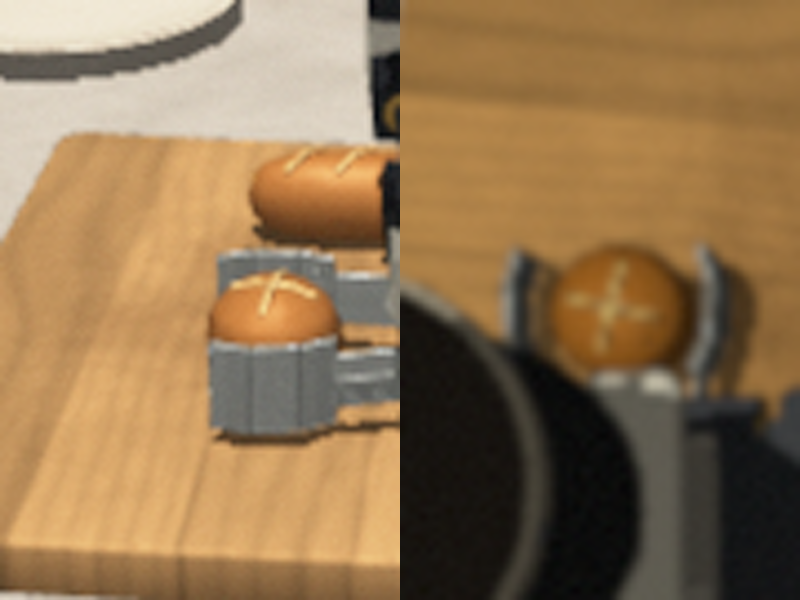

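The bun sits centred between the heads, just above the board. Close.

>>> move_tool:
  ticks: {"sx": [0,0,0,0,0,0,0,0],"sy": [0,0,0,0,0,0,0,0],"sz": [0,0,0,0,0,0,0,0],"rx": [0,0,0,0,0,0,0,0],"ry": [0,0,0,0,0,0,0,0],"rz": [0,0,0,0,0,0,0,0]}
  aperture: 0.034
  clamp_n: 16

```text
time_s: 7.62
tcp_pos: [0.492, 0.4233, 0.0327]
eef_rot: [180.0, 0.0, -177.7]
contact_force: [0.1, 0.2, 0.2]
gripper_width: 0.0422
gripper_force: 16.0
```

>>> move_tool:
  ticks: {"sx": [0,0,0,0,0,0,0,0],"sy": [0,0,0,0,0,0,0,0],"sz": [-0.0053,-0.016,-0.032,-0.048,-0.0613,-0.0667,-0.0667,-0.0667],"rx": [0,0,0,0,0,0,0,0],"ry": [0,0,0,0,0,0,0,0],"rz": [0,0,0,0,0,0,0,0]}

```text
time_s: 8.28
tcp_pos: [0.4918, 0.4232, 0.083]
eef_rot: [180.0, 0.0, -177.7]
contact_force: [-0.4, -0.6, -1.0]
gripper_width: 0.0419
gripper_force: 16.0
```

```bash
python3 go.py 0.63 0.0 0.17 92.3;python3 - <<'E'
from plant import r, optics, ticket, get_state
from h import *
c=optics.capture("side");im=cv2.resize(c["frame"][150:330,190:400],(700,600),interpolation=2);cv2.imwrite("pics/e1.png",im[:,:,::-1])
E
```

```text
t 8.28 joints [  57.9   24.9  -12.9   -0.   -52.2 -145.6] w 0.0419 F 15.97
tcp [0.4918 0.4232 0.083 ] [ 1.7995e+02  2.0000e-02 -1.7769e+02]  shift [-0.121  -0.4284 -0.0873] turn [0.05 0.02 0.01]
```

View pics/e1.png

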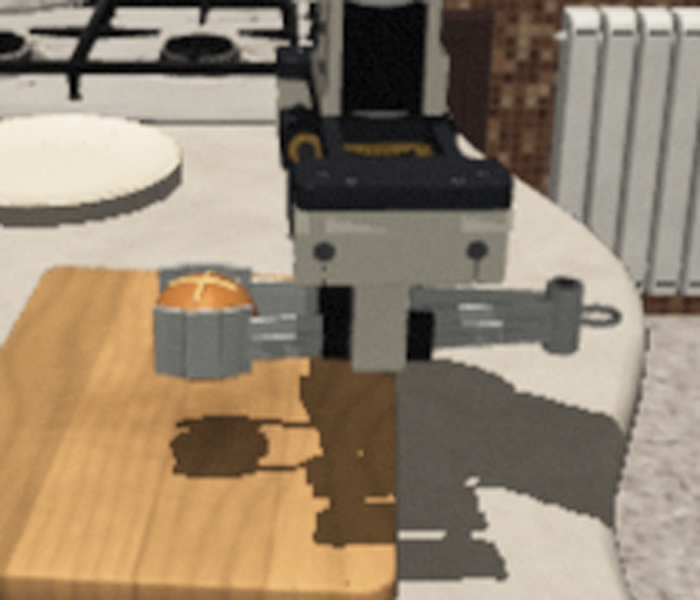

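Bun is lifted in the tongs (width 42 mm, 16 N). Carrying to the plate while rising.

Scaled: -0.253 m / 0.75 = -0.3373, -0.09 m / 0.75 = -0.12.

>>> move_tool:
  ticks: {"sx": [-0.0013,-0.0053,-0.012,-0.02,-0.0293,-0.0387,-0.048,-0.0573,-0.0667,-0.076,-0.0853,-0.0947],"sy": [-0.0053,-0.0187,-0.0427,-0.072,-0.104,-0.1373,-0.1707,-0.204,-0.2373,-0.2707,-0.304,-0.3373],"sz": [-0.0133,-0.0347,-0.0587,-0.08,-0.0987,-0.112,-0.12,-0.12,-0.12,-0.12,-0.12,-0.12],"rx": [0,0,0,0,0,0,0,0,0,0,0,0],"ry": [0,0,0,0,0,0,0,0,0,0,0,0],"rz": [0,0,0,0,0,0,0,0,0,0,0,0]}

```text
time_s: 9.33
tcp_pos: [0.573, 0.1716, 0.1728]
eef_rot: [-180.0, -0.0, -177.7]
contact_force: [1.1, 0.7, -1.7]
gripper_width: 0.0418
gripper_force: 16.0
```

>>> move_tool:
  ticks: {"sx": [-0.0093,-0.0187,-0.028,-0.0373,-0.0467,-0.0547,-0.0613,-0.0653,-0.0667,-0.0667,-0.0667,-0.0667],"sy": [-0.0333,-0.0667,-0.1,-0.1333,-0.1653,-0.1933,-0.216,-0.2307,-0.236,-0.236,-0.236,-0.236],"sz": [0,0,0,0,0,0,0,0,0,0,0,0],"rx": [0,0,0,0,0,0,0,0,0,0,0,0],"ry": [0,0,0,0,0,0,0,0,0,0,0,0],"rz": [0,0,0,0,0,0,0,0,0,0,0,0]}

```text
time_s: 10.33
tcp_pos: [0.6299, -0.0008, 0.1726]
eef_rot: [180.0, -0.0, -177.6]
contact_force: [0.2, -0.0, -2.1]
gripper_width: 0.0421
gripper_force: 16.0
```

```bash
python3 go.py 0.63 -0.002 0.17 92.3;python3 - <<'E'
from plant import r, optics, ticket, get_state
from h import *
c=optics.capture("side");d=optics.capture("top");im=np.zeros((600,800,3),np.uint8)
im[:,:450]=cv2.resize(c["frame"][80:240,150:270],(450,600),interpolation=2);im[:,450:]=cv2.resize(d["frame"][60:240,310:415],(350,600),interpolation=2);cv2.imwrite("pics/f1.png",im[:,:,::-1])
E
```

```text
t 10.33 joints [  17.7   18.5   -9.6   -0.   -61.9 -105.3] w 0.0421 F 15.97
tcp [ 0.6299 -0.0008  0.1726] [ 179.99   -0.   -177.64]  shift [-0.     -0.0012  0.0026] turn [ 0.01 -0.    0.06]
```

View pics/f1.png

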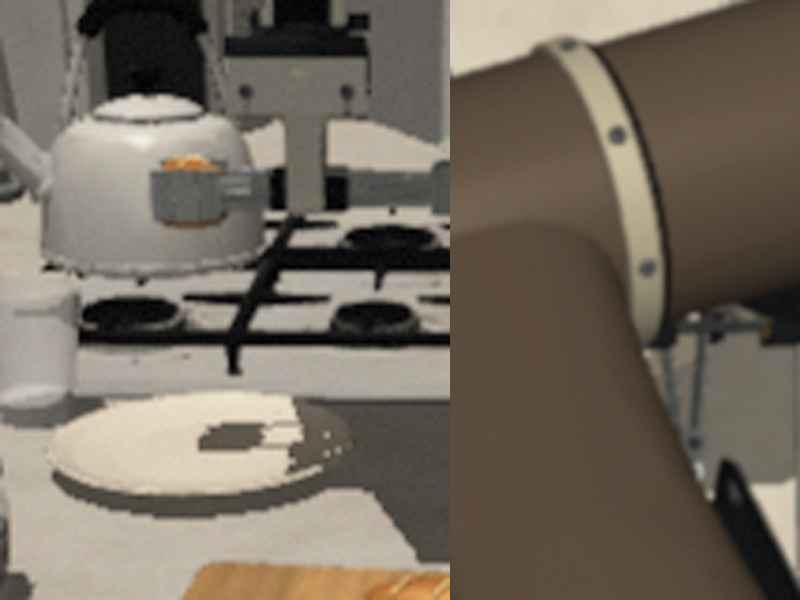

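The bun is still held in the heads over the middle of the plate, with its underside about 16 cm up, and nothing is moving. Handing in.

```bash
python3 -c "
from plant import r, optics, ticket, get_state
print(ticket.close_job())"
```

```text
the job is handed in; nothing more can be done
None
```

I picked up the tongs, took the bun off the board with them and handed the job in after about 10 s of robot time. The bun is squeezed in the tongs over the middle of the plate, about 14 cm above it. The hand-in gave no verdict, so I can't say how it was judged.

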